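Snap the lid onto the yellow paint pot and keep it pressed

TASK

Take the yellow lid by its wooden knob, slide it out of the lid rack from under the overhanging lips, and press it straight down onto the yellow pot until it snaps in and lies flush on the rim. Keep pressing down firmly, with about 12 N (10 to 20 N is fine), and finish with the robot still holding the lid pressed down like this, without backing off. Leave the other pots and the other things on the table where they are.

Things in the scene. Friction and masses are not known exactly. Their poses are not given: they have to be found in the camera images.
- lid: Loose yellow snap lid, about 80 g, standing in the rack with its disc under the lips. Origin: centre of the plug's flat underside, z up. Upwards: plug, radius 25 mm at z 0 widening to 32 at z 14, 32 to z 16, then narrowing to a groove of radius 28 up to z 24; disc of radius 44 from z 24 to 29; knob above.
- knob_top (a point): Centre of the top of the lid's upright round wooden knob, on the lid's axis: 24 mm in diameter, 45 mm tall (lid z 29 to 74). It sticks up between the rack's lips; fingertips 46 mm or more above the rack's underside clear the lips (knob top starts at 80 mm).
- lid_rack: Fixed plywood lid rack, 220 (x) x 106 (y) x 43 mm high. Origin: centre of its underside, z up; its open end faces its own -x. Floor top at z 6, back wall at x 105. Side walls (inner faces y +-48) and overhanging blue lips (from y +-28 outwards, z 39 to 43) run from x -10 to 105. The lid starts with its axis at x 30 to 55, y about 0, with 4 mm of play below the lips.
- rack_exit (a point): Point on the rack's floor, on its open apron, 70 mm along the rack's -x from its origin. With the lid's axis here (anywhere beyond x -54 of the rack) the disc is clear of the lips and the lid can be lifted; the floor ends at x -110.
- pot_yellow: Fixed yellow paint pot, 92 mm across the rim, 95 mm high, on a black foot 116 mm across; its place among the three pots varies. Origin: centre of its underside, z up. With the lid fully seated, the lid's disc lies flat on the rim and the lid's origin is 71 mm above this origin, on its axis.
- pot_mouth (a point): Centre of the yellow pot's mouth, level with the rim's top. Four black sprung clips at the rim (housings out to 53 mm radius) have round noses 3.5 mm below it, reaching in to 28.6 mm radius. The plug wedges them apart: the push rises to about 8 N, then drops suddenly as they snap into the groove and pull the lid (and slow fingers, by up to 15 N) down the last 5 mm.
- pot_rim: Seat ring of the yellow pot (fixed to it), inner radius 36 mm, outer 46 mm, 8 mm high. Origin: centre of its underside, 87 mm above the table; its top at 95 mm carries the lid's disc.
- pot_green: Loose open green pot, 90 mm across, 95 mm high, with a brush sticking out to 150 mm. Origin: centre of its underside. Leave alone.
- pot_pink: Loose open pink pot, 90 mm across, 95 mm high, with a brush sticking out to 150 mm. Origin: centre of its underside. Leave alone.
- bowl: Loose blue bowl, 100 mm across, 45 mm high. Origin: centre of its underside. Leave alone.
- phone: Loose black phone lying flat, 148 x 72 x 9 mm. Origin: centre of its underside. Leave alone.
- jar_black: Loose black jar, 84 mm across, 110 mm high, with brushes sticking out to 190 mm. Origin: centre of its underside. Leave alone.
- brush: Loose flat brush lying on the table along its own x, about 190 mm long, handle to -x. Leave alone.

How it is judged:
By the outcome, as a careful person would: the job done as asked, in the order asked, and still so for the second after the job is handed in, while the arm keeps its last pose, push and grip.
It also fails if it takes over 50 s, if anything falls off the work surface, if the arm or the gripper's body presses on something with over 40 N, if the wrist force passes 120 N, or if a joint passes its speed limit or range.

ROBOT

A 6-joint arm with a two-finger parallel gripper is mounted at the origin on the work surface. World frame = base frame: x ahead of the robot, y to its left, z up, the work surface at z = 0. Lengths are in m, angles in rad, forces in N, time in s.
With the tool pointing down it reaches from about 0.25 to 0.725 m from the base axis. Payload 4 kg.
Tool frame: the origin (TCP) lies on the centre line of the jaws, within the pads' length; the fingertips stand 22 mm ahead of it and the grasp point (between the pads) lies 3 mm ahead of it; z points along the fingers, y is the line along which they close (so a half turn about z gives the same grasp; the last joint's range is limited). The gripper opens to 85 mm and grips with 20 to 120 N. Pads are 22 mm wide; open, the fingers measure 114 mm over their backs; the gripper's body (76 mm by 85 mm) begins 54 mm behind the grasp point. The pads swing forward as they close: fully open they stand 13 mm farther back than shut.
Start: joints at [-1.301, 0.241, 0.005, 1.335, 0, 1.571], TCP at [0.133, -0.482, 0.253] pointing down, gripper open.
Joint ranges: [-2.72, 2.72], [-1.05, 1.87], [-1.09, 1.28], [-1.99, 2.15], [-1.42, 1.44], [-3.14, 3.14]. Speed limits (rad/s): [2.79, 2.79, 3.14, 3.14, 3.14, 3.14].

INTERFACE

Orientations are given as a unit quaternion [x, y, z, w].
In Python, from workcell import bot gives the robot as it stands.
- The arm moves only by the shell command python3 -m inch 'ROWS'. ROWS is JSON, one flat list of numbers, 7 for each row, row after row: the shift along the world's x, y, z in mm, then the turn, a rotation vector about the world's x, y, z in rad, then the opening in per cent of the stroke, from 0 (shut) to 100 (fully open). A call has 1 to 8 rows; each row is the pose to reach, as a shift and turn from the pose commanded when the call began; what a row does not reach only later rows make up. A row lasts 1/12 s, in which the tool goes at most 41.7 mm and 7.16 degrees, less where a joint would pass 70% of its speed; a pose out of reach is approached as far as the arm can. A call with a gripper value outside its range is refused whole. The fingers move at their own pace and stop on an object; the grip force is fixed at half the most. Time passes only in rows, so rows that repeat a pose let the fingers close. It gives the time, the measured TCP pose, the force, the opening and the grip force at its end, in the units of the state.
- bot.get_obs(): the state, without advancing time (a new reading comes with each control period).
- bot.camera(name): name is "scene" or "top" or "wrist"; returns the picture (400x640x3 uint8, blue, green, red); there is no depth.
- bot.camera_info(name): a dict with "intrinsics" (3x3 intrinsics, pixels), "camera_from_world" (4x4, takes a point from world to camera coordinates); the wrist camera has in their place "hand_eye" (4x4, takes a point from camera to tool coordinates, whose origin is the TCP and whose axes are the flange's). Camera axes: x right, y down, z forward; pixel columns grow to the right and rows downward; lengths in m; the calibration is good to about 2 mm. A picture is of the moment at which its call begins: read the wrist's pose just before it. camera_info takes no time and is no camera call.
- bot.job_done(): hands the job in; it is judged then, once.
Trained networks look in the newest picture that a camera, given by its name, has taken for a name from the list of things; names that differ only in an ending like _2 or _b are one class to them, and where a whole thing is asked for, a point or a joint stands for the part that bears it (a point fixed in the world has none). Each returns a list of dicts, best first, with "confidence" (0 to 1); they miss things now and then, are a little off and sometimes report something else, mostly with a low value. They report only what shows in the picture. A call takes as long as a camera call.
- bot.silhouettes(camera, target): "mask" (400x640 bool, what is visible of it) and "uv" ([column, row] in pixels, amid what is visible of it).
- bot.spot_point(camera, target): "uv" ([column, row] in pixels: a listed point, or the origin of a listed thing).
The state is a dict: "clock": time; "joint_pos": joint angles; "joint_vel": joint speeds; "tau": joint torques, N m; "eef_pos": TCP position; "tool_rot": TCP orientation; "ft_force": force on the tool from outside, world axes, zero at the start; "ft_torque": the same for the moment, N m; "grip_width": finger opening in m; "grasp_force": force on a finger pad.
Only numpy, scipy, OpenCV 4.12 (cv2) and the standard library are available. Lean on these libraries where they do the work, as an engineer would, in place of code of your own. Each camera call takes 0.05 s, during which the arm holds its last target. There are 200 camera calls.

## Working session

There is one attempt and no reset: what is moved stays moved. The work goes in short steps, Python scripts to look and compute and a shell command to move; the robot and the scene stay as the last step left them, time stands still between calls to the robot, and variables do not carry over. Pictures are saved under pics/ and viewed, at most 10 in all, crops included, and the job is handed in when it is done.

```bash
mkdir -p pics; cat > h.py <<'E'
import numpy as np, cv2
from workcell import bot
from scipy.spatial.transform import Rotation as R
def ray(cam,uv,obs=None):
    i=bot.camera_info(cam);K=np.array(i["intrinsics"]);d=np.linalg.solve(K,[uv[0],uv[1],1.])
    if cam=="wrist":
        H=np.array(i["hand_eye"]);T=np.eye(4);T[:3,:3]=R.from_quat(obs["tool_rot"]).as_matrix();T[:3,3]=obs["eef_pos"];M=T@H
    else: M=np.linalg.inv(np.array(i["camera_from_world"]))
    return M[:3,3],M[:3,:3]@d
def atz(cam,uv,z,obs=None):
    o,d=ray(cam,uv,obs);return o+d*(z-o[2])/d[2]
E
python3 - <<'E'
from h import *
o=bot.get_obs();print(o)
for c in ("scene","top"):
    im=bot.camera(c);cv2.imwrite(f"pics/{c}0.png",im)
    for t,z in (("knob_top",.08),("rack_exit",.006),("lid_rack",0),("pot_mouth",.095),("pot_yellow",0)):
        for r in bot.spot_point(c,t)[:2]: print(c,t,round(r["confidence"],2),np.round(r["uv"],1),np.round(atz(c,r["uv"],z),4))
E
```

```text
{'clock': 0.0, 'joint_pos': array([-1.30100822e+00,  2.41397886e-01,  3.71750457e-03,  1.33523978e+00,
       -5.27973565e-05,  1.57079755e+00]), 'joint_vel': array([-3.45854524e-04, -9.09189902e-05, -6.45627350e-05, -3.68238595e-04,
       -1.47532397e-03,  3.93790543e-04]), 'tau': array([-1.41318492e-04, -3.72316110e+01,  2.52408868e+01,  1.68390427e-02,
        1.57566969e-04, -2.79268043e-06]), 'eef_pos': array([ 0.13308804, -0.48133458,  0.25241792]), 'tool_rot': array([ 9.90915104e-01,  1.34484676e-01, -1.68971688e-04, -1.04871937e-03]), 'ft_force': array([-0.4084845 ,  0.24797615, -0.05479729]), 'ft_torque': array([-0.00856881,  0.0078118 , -0.04405653]), 'grasp_force': 0.0, 'grip_width': 0.08541401917046762}
scene knob_top 0.87 [421.5 269.4] [0.5616 0.2632 0.08  ]
scene knob_top 0.35 [319.3 198.3] [ 0.4908 -0.0502  0.08  ]
scene rack_exit 0.64 [418.4 240. ] [0.4465 0.2255 0.006 ]
scene lid_rack 0.82 [416.1 263.5] [0.5112 0.2446 0.    ]
scene pot_yellow 0.85 [245.6 181.6] [ 0.4901 -0.2875  0.    ]
top knob_top 0.86 [226.1 197.6] [0.5558 0.2642 0.08  ]
top rack_exit 0.95 [241.2 232.5] [0.4465 0.2317 0.006 ]
top rack_exit 0.56 [394.6 269.9] [ 0.3243 -0.271   0.006 ]
top lid_rack 0.77 [235.4 213. ] [0.511 0.253 0.   ]
top pot_mouth 0.79 [411.5 220.6] [ 0.483  -0.3082  0.095 ]
top pot_yellow 0.87 [403.4 220.4] [ 0.4857 -0.3031  0.    ]
```

View pics/top0.png

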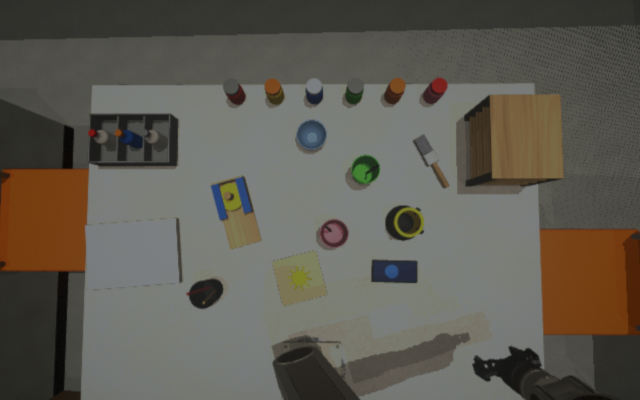

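View pics/scene0.png

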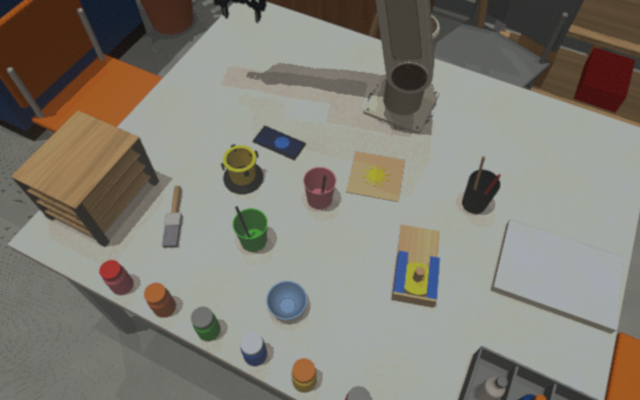

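```bash
python3 -m inch '[20,36,5,0,0,0,100, 40,72,10,0,0,0,100, 60,108,15,0,0,0,100, 80,144,20,0,0,0,100, 100,180,20,0,0,0,100, 120,216,20,0,0,0,100, 140,252,20,0,0,0,100, 160,288,20,0,0,0,100]'
python3 -c "
from h import *
print(bot.get_obs()['joint_pos'])"
```

```text
clock: 1.27
eef_pos: [0.2937, -0.1922, 0.2737]
tool_rot: [0.991, 0.134, 0.001, 0.0]
ft_force: [1.1, -0.3, -0.0]
grip_width: 0.0855
grasp_force: 0.0
[-5.79524702e-01 -6.80827399e-02 -2.84541498e-01  1.35290198e+00
  5.39453734e-05  2.29315687e+00]
```

```bash
python3 -m inch '[19,34,0,0,0,0.12,100, 38,68,0,0,0,0.24,100, 57,102,0,0,0,0.36,100, 76,136,0,0,0,0.48,100, 95,170,0,0,0,0.6,100, 114,204,0,0,0,0.72,100, 133,238,0,0,0,0.84,100, 152,272,0,0,0,0.96,100]'
python3 -m inch '[16,30,0,0,0,0.12,100, 32,60,0,0,0,0.24,100, 48,90,0,0,0,0.36,100, 64,120,0,0,0,0.48,100, 80,150,0,0,0,0.6,100, 92,180,0,0,0,0.61,100, 92,180,0,0,0,0.61,100, 92,180,0,0,0,0.61,100]'
python3 - <<'E'
from h import *
o=bot.get_obs();im=bot.camera("wrist");cv2.imwrite("pics/w1.png",im);print(o["eef_pos"],R.from_quat(o["tool_rot"]).as_matrix().round(3).tolist(),o["joint_pos"].round(2))
for t,z in (("knob_top",.08),("rack_exit",.006),("lid_rack",0)):
    for r in bot.spot_point("wrist",t)[:2]: print(t,round(r["confidence"],2),np.round(r["uv"],1),np.round(atz("wrist",r["uv"],z,o),4))
E
```

```text
clock: 1.93
eef_pos: [0.4459, 0.0802, 0.2735]
tool_rot: [0.815, 0.58, 0.0, 0.0]
ft_force: [1.2, -1.2, 0.6]
grip_width: 0.0852
grasp_force: 0.0
clock: 2.6
eef_pos: [0.5373, 0.2595, 0.272]
tool_rot: [0.605, 0.796, -0.001, -0.0]
ft_force: [-0.3, 0.0, -0.9]
grip_width: 0.0856
grasp_force: 0.0
[0.53727395 0.25947957 0.27203537] [[-0.268, 0.963, -0.001], [0.963, 0.268, -0.001], [-0.001, -0.002, -1.0]] [ 0.45  0.43  0.33  1.47 -0.    1.75]
knob_top 0.87 [343.5 181.7] [0.5646 0.2635 0.08  ]
rack_exit 0.7 [241.3 170.3] [0.4447 0.225  0.006 ]
lid_rack 0.63 [298.4 167. ] [0.5146 0.2476 0.    ]
```

View pics/w1.png

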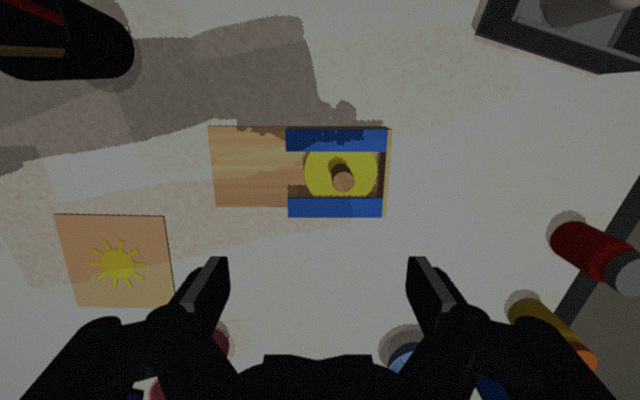

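```bash
python3 -m inch '[13,2,-15,0,0,0,100, 26,4,-45,0,0,0,100, 26,4,-75,0,0,0,100, 26,4,-100,0,0,0,100, 26,4,-110,0,0,0,100, 26,4,-110,0,0,0,100, 26,4,-110,0,0,0,100]'
python3 - <<'E'
from h import *
o=bot.get_obs();im=bot.camera("wrist");cv2.imwrite("pics/w2.png",im);print(o["eef_pos"])
for t,z in (("knob_top",.08),):
    for r in bot.spot_point("wrist",t)[:2]: print(t,round(r["confidence"],2),np.round(r["uv"],1),np.round(atz("wrist",r["uv"],z,o),4))
E
```

```text
clock: 3.38
eef_pos: [0.5634, 0.2614, 0.1643]
tool_rot: [0.606, 0.795, 0.0, 0.0]
ft_force: [-0.3, 0.1, 0.1]
grip_width: 0.0854
grasp_force: 0.0
[0.56336064 0.26143896 0.1642684 ]
knob_top 0.7 [321.7 214.7] [0.5662 0.2637 0.08  ]
```

View pics/w2.png

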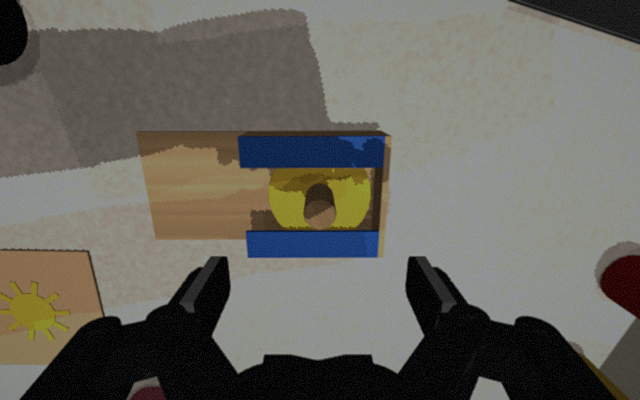

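```bash
python3 -m inch '[2,2,-25,0,0,0,100, 2,2,-50,0,0,0,100, 2,2,-75,0,0,0,100, 2,2,-90,0,0,0,100, 2,2,-94,0,0,0,100, 2,2,-94,0,0,0,100, 2,2,-94,0,0,0,40, 2,2,-94,0,0,0,15]'
python3 -m inch '[0,0,0,0,0,0,0, 0,0,0,0,0,0,0, 0,0,0,0,0,0,0, 0,0,0,0,0,0,0, 0,0,0,0,0,0,0, 0,0,0,0,0,0,0]'
python3 - <<'E'
from h import *
o=bot.get_obs();im=bot.camera("wrist");cv2.imwrite("pics/w3.png",im)
E
```

```text
clock: 4.15
eef_pos: [0.5669, 0.2649, 0.0718]
tool_rot: [0.606, 0.796, 0.002, 0.001]
ft_force: [-0.3, -0.6, 0.8]
grip_width: 0.064
grasp_force: 0.0
clock: 4.65
eef_pos: [0.5656, 0.2643, 0.0701]
tool_rot: [0.606, 0.796, 0.001, 0.0]
ft_force: [-1.7, -0.1, 5.1]
grip_width: 0.0223
grasp_force: 58.6
```

View pics/w3.png

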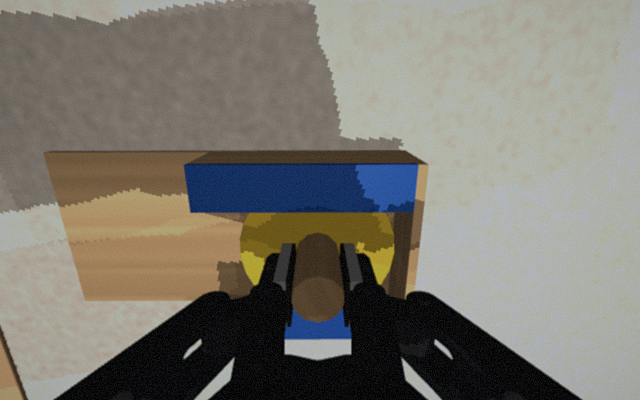

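```bash
python3 -m inch '[0,0,1,0,0,0,0, 0,0,2,0,0,0,0, -10,-3,2,0,0,0,0, -20,-5.5,2,0,0,0,0, -30,-8.3,2,0,0,0,0, -40,-11,2,0,0,0,0, -50,-14,2,0,0,0,0]'
python3 - <<'E'
from h import *
im=bot.camera("wrist");cv2.imwrite("pics/w4.png",im)
E
```

```text
clock: 5.28
eef_pos: [0.5144, 0.2497, 0.0706]
tool_rot: [0.606, 0.796, -0.001, -0.0]
ft_force: [-0.3, -0.3, -0.7]
grip_width: 0.0224
grasp_force: 58.8
```

View pics/w4.png

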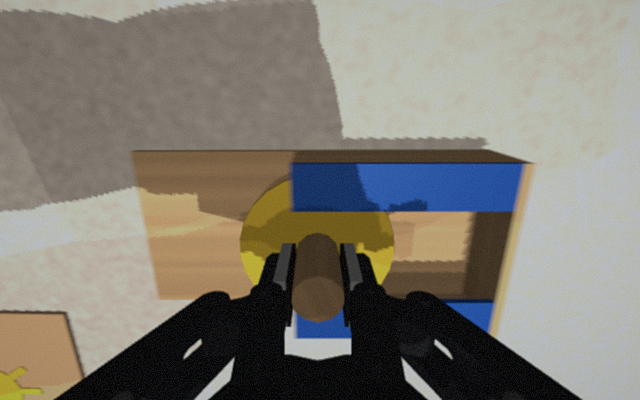

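```bash
python3 -m inch '[-14,-4,0,0,0,0,0, -30,-8.3,0,0,0,0,0, -46,-12.8,0,0,0,0,0, -62,-17.2,0,0,0,0,0, -74,-20.6,0,0,0,0,0, -74,-20.6,0,0,0,0,0, -74,-20.6,5,0,0,0,0, -74,-20.6,12,0,0,0,0]'
python3 - <<'E'
from h import *
im=bot.camera("wrist");cv2.imwrite("pics/w5.png",im)
E
```

```text
clock: 6.0
eef_pos: [0.4419, 0.2297, 0.0833]
tool_rot: [0.606, 0.796, -0.0, 0.0]
ft_force: [-0.2, 0.3, -0.6]
grip_width: 0.0222
grasp_force: 58.9
```

View pics/w5.png

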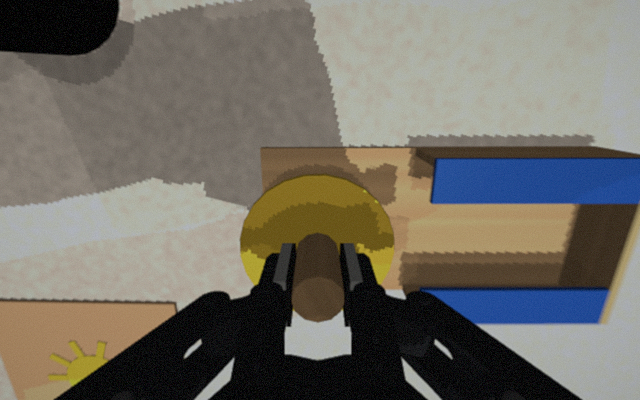

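```bash
python3 -m inch '[0,0,30,0,0,0,0, 0,0,65,0,0,0,0, 0,-5,100,0,0,0,0, 5,-25,135,0,0,0,0, 8,-60,155,0,0,0,0, 12,-95,160,0,0,0,0, 16,-130,160,0,0,0,0, 20,-165,160,0,0,0,0]'
python3 -m inch '[4,-38,0,0,0,0,0, 8,-76,0,0,0,0,0, 12,-114,0,0,0,0,0, 16,-152,0,0,0,0,0, 20,-190,0,0,0,0,0, 24,-228,0,0,0,0,0, 28,-266,0,0,0,0,0, 32,-304,0,0,0,0,0]'
python3 -m inch '[4,-35,0,0,0,0,0, 8,-70,0,0,0,0,0, 12,-105,0,0,0,0,0, 14,-130,0,0,0,0,0, 14,-136,0,0,0,0,0, 14,-136,0,0,0,0,0, 14,-136,0,0,0,0,0]'
python3 - <<'E'
from h import *
o=bot.get_obs();im=bot.camera("wrist");cv2.imwrite("pics/w6.png",im);print(o["eef_pos"],o["joint_pos"].round(2))
for t,z in (("knob_top",o["eef_pos"][2]+.01),("pot_mouth",.095),("pot_yellow",0),("pot_rim",.087)):
    for r in bot.spot_point("wrist",t)[:2]: print(t,round(r["confidence"],2),np.round(r["uv"],1),np.round(atz("wrist",r["uv"],z,o),4))
bot.camera("top")
for t,z in (("knob_top",o["eef_pos"][2]+.01),("pot_mouth",.095),("pot_yellow",0),("pot_rim",.087)):
    for r in bot.spot_point("top",t)[:2]: print(t,round(r["confidence"],2),np.round(r["uv"],1),np.round(atz("top",r["uv"],z,o),4))
E
```

```text
clock: 6.72
eef_pos: [0.463, 0.0632, 0.2453]
tool_rot: [0.606, 0.796, 0.002, 0.002]
ft_force: [1.1, 0.5, -1.2]
grip_width: 0.0225
grasp_force: 59.0
clock: 7.38
eef_pos: [0.494, -0.2422, 0.2441]
tool_rot: [0.606, 0.795, 0.0, 0.001]
ft_force: [0.5, 0.3, -0.6]
grip_width: 0.0227
grasp_force: 59.0
clock: 7.97
eef_pos: [0.5074, -0.3757, 0.2431]
tool_rot: [0.606, 0.795, 0.0, -0.0]
ft_force: [0.9, -0.3, -0.6]
grip_width: 0.0227
grasp_force: 59.0
[ 0.50736413 -0.37566583  0.24314707] [-0.64  0.51  0.38  1.44  0.    0.66]
knob_top 0.58 [318.6 303.3] [ 0.5087 -0.3779  0.2531]
pot_mouth 0.69 [311.1  98.5] [ 0.4811 -0.2993  0.095 ]
pot_mouth 0.48 [316.9 229.6] [ 0.5174 -0.413   0.095 ]
pot_yellow 0.83 [312.3  96. ] [ 0.4801 -0.2972  0.    ]
pot_yellow 0.31 [442.9 216.2] [ 0.6784 -0.3935  0.    ]
knob_top 0.81 [448.7 207.9] [ 0.5131 -0.3709  0.2531]
knob_top 0.46 [409.2 223.2] [ 0.4728 -0.2661  0.2531]
pot_mouth 0.83 [409.1 221.7] [ 0.4796 -0.3008  0.095 ]
pot_yellow 0.96 [400.5 219.8] [ 0.4877 -0.2936  0.    ]
pot_rim 0.71 [405.5 224.2] [ 0.4721 -0.2914  0.087 ]
```

View pics/w6.png

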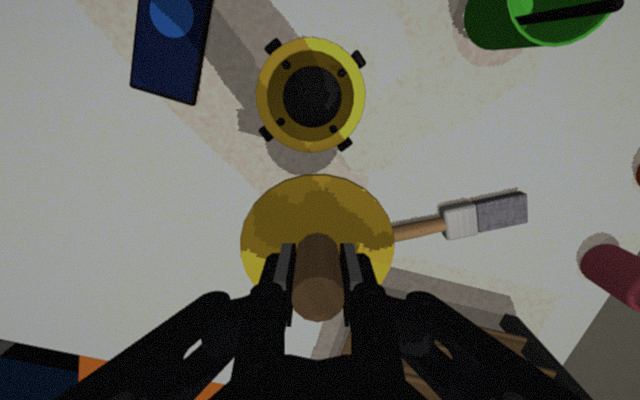

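```bash
cat > fit.py <<'E'
from h import *
from scipy.optimize import least_squares
def fit(im,o,z,r,box,c0):
    hsv=cv2.cvtColor(im,cv2.COLOR_BGR2HSV);m=cv2.inRange(hsv,(22,120,60),(35,255,255))
    x0,y0,x1,y1=box;k=np.zeros_like(m);k[y0:y1,x0:x1]=m[y0:y1,x0:x1]
    cs,_=cv2.findContours(k,cv2.RETR_EXTERNAL,cv2.CHAIN_APPROX_NONE)
    c=max(cs,key=cv2.contourArea)
    P=np.array([atz("wrist",p[0],z,o)[:2] for p in c if y0<p[0][1]<y1-1])
    s=least_squares(lambda q:np.hypot(*(P-q).T)-r,c0,loss="soft_l1",f_scale=.001)
    return s.x,np.median(np.abs(s.fun)),len(P)
E
python3 - <<'E'
from fit import *
im=cv2.imread("pics/w6.png");o=bot.get_obs();t=o["eef_pos"]
print(t,"pot",fit(im,o,.095,.046,(235,20,385,162),[.48,-.3]))
print("lid",fit(im,o,t[2]-.035,.044,(225,168,410,250),t[:2]))
E
```

```text
[ 0.50742705 -0.37505347  0.24357728] pot (array([ 0.48014302, -0.29825592]), np.float64(0.001080661122342088), 324)
lid (array([ 0.50782349, -0.37704215]), np.float64(0.0009825750257661803), 335)
```

```bash
python3 -m inch '[-9,26,0,0,0,0,0, -18,52,0,0,0,0,0, -28,79,0,0,0,0,0, -28,79,-15,0,0,0,0, -28,79,-40,0,0,0,0, -28,79,-65,0,0,0,0, -28,79,-78,0,0,0,0, -28,79,-78,0,0,0,0]'
python3 -m inch '[0,0,-1,0,0,0,0, 0,0,-3,0,0,0,0, 0,0,-5,0,0,0,0, 0,0,-7,0,0,0,0, 0,0,-7,0,0,0,0]'
python3 - <<'E'
from h import *
im=bot.camera("scene");cv2.imwrite("pics/s7.png",cv2.resize(im[100:230,160:340],None,fx=4,fy=4,interpolation=cv2.INTER_CUBIC));print(bot.get_obs()["ft_force"],bot.get_obs()["ft_torque"])
E
```

```text
clock: 9.13
eef_pos: [0.4772, -0.295, 0.1619]
tool_rot: [0.606, 0.796, -0.0, -0.003]
ft_force: [0.0, 1.0, -0.4]
grip_width: 0.0227
grasp_force: 59.0
clock: 9.55
eef_pos: [0.4795, -0.2967, 0.1587]
tool_rot: [0.606, 0.796, 0.0, 0.0]
ft_force: [-0.3, 0.7, -0.4]
grip_width: 0.0229
grasp_force: 59.0
[ 0.23611392 -0.4569226  -0.30037775] [-0.0007674  -0.02485123 -0.01863515]
```

View pics/s7.png

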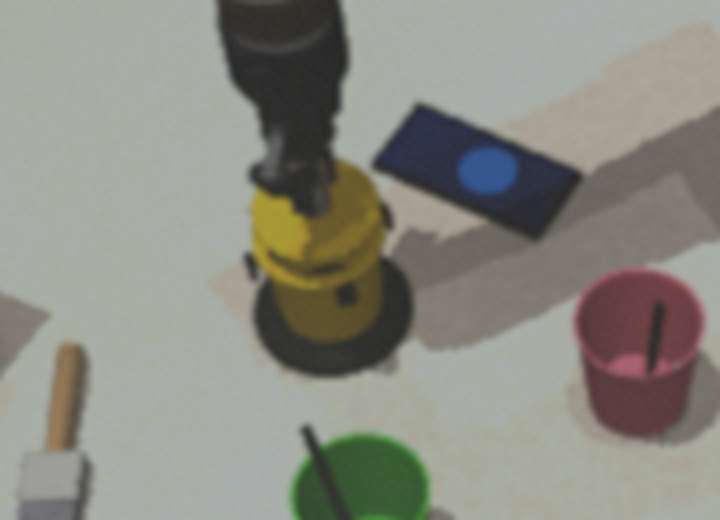

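```bash
python3 -m inch '[0,0,-2,0,0,0,0, 0,0,-4,0,0,0,0, 0,0,-6,0,0,0,0, 0,0,-8,0,0,0,0, 0,0,-9,0,0,0,0, 0,0,-9,0,0,0,0]'
python3 -m inch '[0,0,-1,0,0,0,0, 0,0,-2,0,0,0,0, 0,0,-3,0,0,0,0, 0,0,-3,0,0,0,0]'
python3 -m inch '[0,0,-1,0,0,0,0, 0,0,-2,0,0,0,0, 0,0,-2,0,0,0,0, 0,0,-2,0,0,0,0]'
```

```text
clock: 10.1
eef_pos: [0.4799, -0.2974, 0.1497]
tool_rot: [0.606, 0.795, -0.0, 0.001]
ft_force: [0.8, -2.8, 1.3]
grip_width: 0.0226
grasp_force: 59.1
clock: 10.43
eef_pos: [0.48, -0.2974, 0.1471]
tool_rot: [0.606, 0.795, -0.0, 0.001]
ft_force: [1.3, -3.3, 3.1]
grip_width: 0.0224
grasp_force: 59.5
clock: 10.77
eef_pos: [0.4801, -0.2969, 0.1455]
tool_rot: [0.606, 0.796, 0.0, 0.001]
ft_force: [1.1, -2.5, 7.7]
grip_width: 0.0225
grasp_force: 59.9
```

```bash
python3 -m inch '[0.3,-0.7,-0.5,0,0,0,0, 0.3,-1,-1,0,0,0,0, 0.3,-1,-2,0,0,0,0, 0.3,-1,-2,0,0,0,0]'
python3 -m inch '[0,0,-1,0,0,0,0, 0,0,-2,0,0,0,0, 0,0,-3,0,0,0,0, 0,0,-3,0,0,0,0]'
```

```text
clock: 11.1
eef_pos: [0.4803, -0.2974, 0.1438]
tool_rot: [0.606, 0.796, 0.001, 0.001]
ft_force: [1.0, -1.0, 8.0]
grip_width: 0.0226
grasp_force: 59.9
clock: 11.43
eef_pos: [0.4784, -0.2971, 0.1378]
tool_rot: [0.606, 0.795, -0.0, -0.002]
ft_force: [1.3, -3.4, -3.5]
grip_width: 0.0225
grasp_force: 59.3
```

```bash
python3 -m inch '[0,0,-1,0,0,0,0, 0,0,-2,0,0,0,0, 0,0,-2,0,0,0,0, 0,0,-2,0,0,0,0]'
python3 -m inch '[0,0,-0.5,0,0,0,0, 0,0,-1,0,0,0,0, 0,0,-1,0,0,0,0, 0,0,-1,0,0,0,0]'
```

```text
clock: 11.77
eef_pos: [0.4789, -0.2968, 0.1356]
tool_rot: [0.606, 0.796, 0.0, -0.002]
ft_force: [2.4, -2.6, -9.2]
grip_width: 0.0227
grasp_force: 59.0
clock: 12.1
eef_pos: [0.4793, -0.297, 0.1356]
tool_rot: [0.606, 0.796, 0.0, -0.001]
ft_force: [1.6, 0.1, -9.1]
grip_width: 0.0224
grasp_force: 59.1
```

```bash
python3 -m inch '[0,0,-0.5,0,0,0,0, 0,0,-1,0,0,0,0, 0,0,-1,0,0,0,0, 0,0,-1,0,0,0,0]'
python3 -m inch '[0,0,-0.5,0,0,0,0, 0,0,-1,0,0,0,0, 0,0,-1,0,0,0,0, 0,0,-1,0,0,0,0]'
```

```text
clock: 12.43
eef_pos: [0.48, -0.2976, 0.1355]
tool_rot: [0.606, 0.796, 0.0, 0.0]
ft_force: [2.5, -1.0, -7.5]
grip_width: 0.0225
grasp_force: 59.2
clock: 12.77
eef_pos: [0.4801, -0.2978, 0.1353]
tool_rot: [0.606, 0.796, 0.0, 0.001]
ft_force: [0.6, -1.1, -0.4]
grip_width: 0.0223
grasp_force: 59.9
```

```bash
python3 -m inch '[0,0,-0.5,0,0,0,0, 0,0,-1,0,0,0,0, 0,0,-1,0,0,0,0, 0,0,-1,0,0,0,0]'
```

```text
clock: 13.1
eef_pos: [0.48, -0.2979, 0.1351]
tool_rot: [0.606, 0.795, 0.0, 0.001]
ft_force: [-2.1, -0.8, 5.8]
grip_width: 0.0226
grasp_force: 60.8
```

```bash
python3 -m inch '[0,0,-0.5,0,0,0,0, 0,0,-1,0,0,0,0, 0,0,-1.2,0,0,0,0, 0,0,-1.2,0,0,0,0, 0,0,-1.2,0,0,0,0, 0,0,-1.2,0,0,0,0]'
python3 - <<'E'
from h import *
im=bot.camera("scene");cv2.imwrite("pics/s8.png",cv2.resize(im[100:230,160:340],None,fx=4,fy=4,interpolation=cv2.INTER_CUBIC))
o=bot.get_obs();print(o["ft_force"],o["ft_torque"],o["eef_pos"])
E
```

```text
clock: 13.6
eef_pos: [0.48, -0.298, 0.135]
tool_rot: [0.606, 0.795, 0.0, 0.002]
ft_force: [-3.3, 0.2, 11.5]
grip_width: 0.0223
grasp_force: 61.3
[-3.20944496 -0.04155333 11.01487899] [0.14889939 0.25706603 0.06943314] [ 0.47996163 -0.29798201  0.13500802]
```

View pics/s8.png

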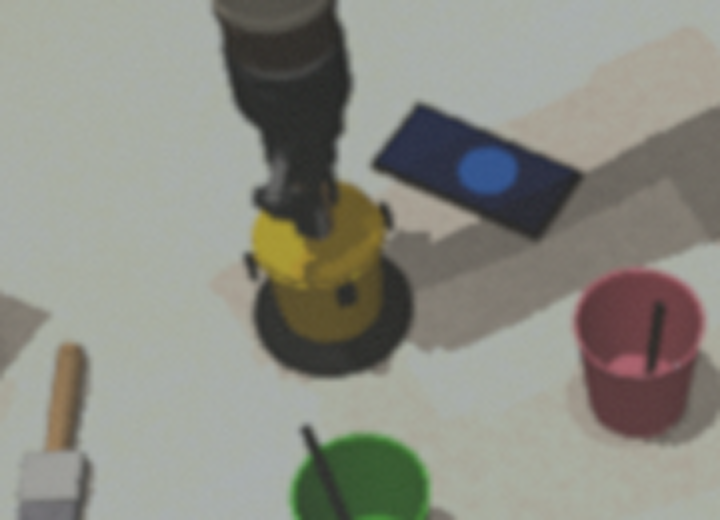

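The lid lies flush on the rim with no gap. I'll press slightly harder for margin, then hold.

```bash
python3 -m inch '[0,0,-0.3,0,0,0,0, 0,0,-0.3,0,0,0,0, 0,0,-0.3,0,0,0,0, 0,0,-0.3,0,0,0,0, 0,0,-0.3,0,0,0,0, 0,0,-0.3,0,0,0,0]'
python3 -m inch '[0,0,0,0,0,0,0, 0,0,0,0,0,0,0, 0,0,0,0,0,0,0, 0,0,0,0,0,0,0]'
```

```text
clock: 14.15
eef_pos: [0.48, -0.298, 0.135]
tool_rot: [0.606, 0.795, 0.0, 0.002]
ft_force: [-4.0, 0.0, 13.1]
grip_width: 0.0224
grasp_force: 61.4
clock: 14.48
eef_pos: [0.48, -0.298, 0.135]
tool_rot: [0.606, 0.795, 0.0, 0.002]
ft_force: [-3.7, 0.4, 12.5]
grip_width: 0.0224
grasp_force: 61.4
```

```bash
python3 -c "
from workcell import bot
print(bot.job_done())"
```

```text
the job is handed in; nothing more can be done
None
```

The yellow lid is snapped onto the yellow pot and lies flush on the rim. The job was handed in at about 14.5 s with the arm still holding the lid down at about 12.5 N.

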